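# Fetch the windowed spare plate and show it to the phone camera

### The arm

A 6-joint arm with a two-finger parallel gripper is mounted at the origin on the work surface. World frame = base frame: x ahead of the robot, y to its left, z up, the work surface at z = 0. Lengths are in mm, angles in rad, forces in N, time in s.
With the tool pointing down it reaches from about 350 to 975 mm from the base axis. Payload 7.1 kg.
Tool frame: the origin (TCP) lies at the very end of the fingers, on their centre line; the grasp point (between the pads) lies tcp_to_grasp behind it (tcp_to_grasp is the distance from the TCP to the grasp point, in mm); z points along the fingers, x is the direction in which the jaws open and shut, and the axes are right-handed (so a half turn about z gives the same grasp; the last joint's range is limited). The gripper opens to 88 mm and grips with 3 to 60 N. Pads are 20 mm wide; open, the fingers measure 115 mm over their backs; the gripper's body (75 mm by 178 mm) begins 61 mm behind the grasp point.
Start: joints at [1.154, 0.423, 1.63, -0, 1.089, -0.019], TCP at [242.087, 576.193, 201.875] pointing down, gripper open.
Joint ranges: [-3, 3], [-0.9, 2.11], [0.09, 2.58], [-1.31, 4.45], [0.11, 2.69], [-2.54, 2.54]. Speed limits (rad/s): [2.39, 2.39, 3.01, 3.14, 3.14, 3.14].

### API

Orientations are given as a rotation vector (axis times angle).
In Python, from workcell import get_obs, get_image, close_job, recognise, mark_of, tcp_to_grasp gives the robot as it stands. The module is installed in compiled form; this text tells all that it offers.
- The arm moves only by the tool move_arm, never from a script. Its argument "motion" is a list of rows, each a list of 7 numbers: the shift along the world's x, y, z in mm, then the turn, a rotation vector about the world's x, y, z in rad, then the finger opening in mm, from 0 to 87.8. A call has 1 to 5 rows; each row is the pose to reach, as a shift and turn from the pose commanded when the call began; what a row does not reach only later rows make up. A row lasts 1/12 s, in which the tool goes at most 41.7 mm and 7.16 degrees, less where a joint would pass 70% of its speed; a pose out of reach is approached as far as the arm can. A call with a gripper value outside its range is refused whole. The fingers move at their own pace and stop on an object; the grip force is fixed at half the most. Time passes only in rows, so rows that repeat a pose let the fingers close. It gives the time, the measured TCP pose, the force and the opening at its end, in the units of the state.
- get_obs(): the state, without advancing time (a new reading comes with each control period).
- get_image(name): name is "scene" or "top" or "wrist"; returns a dict with "color" (384x512x3 uint8, red, green, blue), "mtx" (3x3 intrinsics, pixels), "camera_from_world" (4x4, takes a point from world to camera coordinates). Camera axes: x right, y up, looking along -z (the intrinsics and any distortion apply to the point x, -y, -z); pixel columns grow to the right and rows downward; lengths in mm; the calibration is good to about 2 mm. A picture is of the moment at which its call begins. There is no depth.
- close_job(): hands the job in, once; it reports no verdict.
Trained networks look in a picture, given as the dict that the camera call returned (one of the last four; its "shot" number tells which), for a name from the list of things; names that differ only in an ending like _2 or _b are one class to them, and where a whole thing is asked for, a point or a joint stands for the part that bears it (a point fixed in the world has none). Each returns a list of dicts, best first, with "p" (0 to 1); they miss things now and then, are a little off and sometimes report something else, mostly with a low value. They report only what shows in the picture. A call takes as long as a camera call. They do not tell look-alikes from the thing itself.
- recognise(picture, label): "bbox" ([centre column, centre row, width, height] in pixels, round what is visible of it).
- mark_of(picture, label): "location" ([row, column] in pixels: a listed point, or the origin of a listed thing).
The state is a dict: "t": time; "qpos": joint angles; "qvel": joint speeds; "joint_torque": joint torques, N m; "ee_pos": TCP position; "orientation": TCP orientation; "ft_force": force on the tool from outside, world axes, zero at the start; "moment": the same for the moment, N m; "width": finger opening in mm.
Only numpy, scipy, OpenCV 4.12 (cv2) and the standard library are available. Lean on these libraries where they do the work, as an engineer would, in place of code of your own. Each camera call takes 0.05 s, during which the arm holds its last target. There are 200 camera calls.

### The job

Lift the cover flap of the spares case right over so that it stays open by itself, draw the plate with the big round window up out of its groove, and show it to the phone: hold it upright in the air in front of the lens, about 12 cm away, centred on the lens at its height, with its flat face square to it. Finish while still holding it there; leave the shorter plate in the case, and do not disturb the phone or the other things on the table.

Things in the scene. Friction and masses are not known exactly. Their poses are not given: they have to be found in the camera images.
- case: Spares case: plastic box 120 mm (x) by 220 mm (y), 90 mm high, walls and floor 5 mm, heavy, does not shift. Origin under its centre at table height; +x points away from the robot to the hinge side. Inside, two 10 mm grooves run along x at y = -37.5 and +37.5 mm, between 10 mm thick ridges reaching 33 mm above the table; each holds one upright plate, which one varies.
- flap (a joint): Cover flap of the case, rad: 0 closed, grows as the robot's side of it rises, 1.57 upright, stop at 1.85 leaning away from the robot. Free hinge, flap about 0.14 kg: let go below about 1.4 it falls shut, beyond about 1.65 it stays open.
- flap_hinge (a point): Centre of the flap's hinge line, at the case's far (+x) rim, 90.5 mm above the table; the line runs along the case's y. The flap is a 6 mm panel, 224 mm wide, reaching 123 mm from here, its underside level with this point when closed. Axes turn with the flap; those of the case when closed.
- flap_grip (a point): Centre of the T-bar grip on the flap: round bar 12 mm thick, 30 mm long along the case's y, on a 10 mm post. Closed, it lies 100 mm nearer the robot than the hinge and 34 mm above it (28 mm over the panel's top). Held by its two ends (fingers closing along the bar) it pivots between the pads as the flap swings. Axes turn with the flap.
- window_plate: Wanted spare: loose aluminium plate upright in a groove, hidden by the flap. 80 mm long (x), 8 mm thick (y, square to its faces), 70 mm high (z), about 0.09 kg; 32 mm round window centred 27 mm above the lower edge, two 8 mm holes near the top corners. Origin mid lower edge, starting 5 mm above the table, so its top is 15 mm below the case's rim; up to 10 mm off the case's middle in x.
- window_plate_center (a point): Middle of the window plate: 35 mm above its lower edge, mid-length and mid-thickness. Same axes as the plate.
- short_plate: The other plate, to be left in the case: aluminium, 54 mm long (x), 8 mm thick (y), 50 mm high (z), two small holes, no window. Origin at the middle of its lower edge.
- phone: Phone held sideways (150 mm wide, 74 mm high, 9 mm thick), upright on a stand with a 90 mm round foot; loose, 0.6 kg. Origin under the phone at table height; its -x axis is the way the lens looks, roughly towards the robot; z up. Phone middle 130 mm above the table, top of its clamp 172 mm.
- phone_lens (a point): The phone's round camera lens, in the middle of its back (the side towards the robot), 130 mm above the table. Same axes as the phone: the lens looks along -x.
- bowl_a: Loose round plastic bowl of small parts, 100 mm rim, 35 mm high; origin under its centre. Bystander.
- bowl_b: Second loose bowl of small parts, 100 mm rim, 35 mm high; origin under its centre. Bystander.
- wheel: Loose model-car wheel lying flat, 54 mm across, 24 mm high; origin under its centre. Bystander, between case and phone.
- screwdriver: Loose screwdriver, 160 mm long, lying on the table nearest the robot; origin under its middle. Bystander.
- jar: Loose white jar, 56 mm across, 62 mm high; origin under its centre. Bystander.
- buggy: Loose half-built model car, 170 mm long, 112 mm wide, 70 mm high; origin under its centre. Bystander.
- tin: Loose metal tin, 66 mm across, 75 mm high; origin under its centre. Bystander.
Mind the look-alikes: they are no part of the job. What is shaped like the phone but orange or pink is not meant.

How it is judged:
By the outcome, as a careful person would: the job done as asked, in the order asked, and still so for the second after the job is handed in, while the arm keeps its last pose, push and grip.
It also fails if it takes over 53 s, if anything falls off the work surface, if the arm or the gripper's body presses on something with over 40 N, if the wrist force passes 120 N, or if a joint passes its speed limit or range.

## Working session

There is one attempt and no reset: what is moved stays moved. The work goes in short steps, Python scripts to look and compute and a tool call to move; the robot and the scene stay as the last step left them, time stands still between calls to the robot, and variables do not carry over. Pictures are saved under pics/ and viewed, about 8 in all and at most 12, crops included, and the job is handed in when it is done.

Besides the shell and the picture viewer there is one more tool, called after "Call:" as a command line: name --pt "numbers of a row" for each row, then --argument value for the rest. move_arm: Moves the arm, as the interface text tells. Its arguments: {"type":"object","properties":{"motion":{"type":"array"}},"required":["motion"]}

```bash
mkdir -p pics; cat > h.py <<'E'
import numpy as np, cv2, json
from scipy.spatial.transform import Rotation as R
from workcell import get_obs, get_image, close_job, recognise, mark_of, tcp_to_grasp
def P(im):
    return im["mtx"]@np.diag([1,-1,-1])@im["camera_from_world"][:3]
def tri(ps,uvs):
    A=[]
    for p,(u,v) in zip(ps,uvs): A+= [u*p[2]-p[0], v*p[2]-p[1]]
    X=np.linalg.svd(np.array(A)/np.linalg.norm(A,axis=1)[:,None])[2][-1]; return X[:3]/X[3]
def onz(p,uv,z):
    u,v=uv; A=np.array([u*p[2]-p[0], v*p[2]-p[1]]); return np.linalg.solve(A[:,:2],-A[:,2]*z-A[:,3])
def proj(p,X): x=p@np.append(X,1); return x[:2]/x[2]
def save(im,n,box=None,s=1):
    c=im["color"][:,:,::-1]
    if box: c=c[box[1]:box[3],box[0]:box[2]]
    cv2.imwrite("pics/"+n,cv2.resize(c,None,fx=s,fy=s,interpolation=cv2.INTER_CUBIC))
E
python3 - <<'E'
from h import *
ims={n:get_image(n) for n in("scene","top")}
cols=[]
for l in "case flap_hinge flap_grip phone phone_lens bowl_a wheel screwdriver jar buggy tin".split():
    for n,im in ims.items():
        print(l,n,[(round(d["p"],2),np.round(d["location"][::-1]).tolist(), np.round(onz(P(im),d["location"][::-1],{"flap_hinge":90.5,"flap_grip":124.5,"phone_lens":130}.get(l,0))).tolist()) for d in mark_of(im,l)[:3]])
for n,im in ims.items(): cols.append(im["color"])
save({"color":np.vstack(cols)},"a.png",None,0.78)
o=get_obs(); print(tcp_to_grasp,o["ee_pos"],o["orientation"],o["width"],o["t"],R.from_rotvec(o["orientation"]).as_matrix().round(2))
w=get_image("wrist");print(w["camera_from_world"],w["mtx"])
E
```

```text
case scene [(0.79, [303.0, 274.0], [575.0, 248.0]), (0.39, [396.0, 304.0], [439.0, 474.0])]
case top [(0.61, [184.0, 185.0], [582.0, 247.0])]
flap_hinge scene [(0.67, [288.0, 266.0], [642.0, 247.0]), (0.25, [182.0, 146.0], [599.0, -409.0])]
flap_hinge top [(0.95, [181.0, 165.0], [640.0, 240.0])]
flap_grip scene [(0.66, [320.0, 242.0], [539.0, 257.0])]
flap_grip top [(0.58, [171.0, 197.0], [532.0, 265.0])]
phone scene [(0.94, [156.0, 181.0], [736.0, -386.0]), (0.83, [276.0, 180.0], [375.0, -122.0]), (0.6, [241.0, 124.0], [251.0, -520.0])]
phone top [(0.98, [360.0, 138.0], [738.0, -388.0]), (0.88, [314.0, 180.0], [592.0, -217.0]), (0.7, [349.0, 248.0], [348.0, -333.0])]
phone_lens scene [(0.83, [243.0, 125.0], [368.0, -337.0]), (0.72, [148.0, 155.0], [746.0, -379.0]), (0.58, [213.0, 164.0], [590.0, -204.0])]
phone_lens top [(0.88, [414.0, 276.0], [261.0, -513.0]), (0.78, [322.0, 177.0], [588.0, -227.0]), (0.75, [291.0, 248.0], [360.0, -121.0])]
bowl_a scene [(0.86, [225.0, 289.0], [786.0, 151.0]), (0.81, [180.0, 228.0], [777.0, -126.0]), (0.21, [318.0, 243.0], [461.0, 190.0])]
bowl_a t
[... 619 characters left out ...]
y top []
tin scene [(0.79, [369.0, 348.0], [593.0, 506.0])]
tin top [(0.66, [110.0, 183.0], [595.0, 510.0])]
18.700000000000003 [242.09875173 576.17788731 201.85723906] [ 2.61659568e+00  1.73862604e+00 -3.39642062e-05] 87.75509381510565 1.2 [[ 0.39  0.92  0.  ]
 [ 0.92 -0.39 -0.  ]
 [-0.    0.   -1.  ]]
[[ 3.87059066e-01  9.22054907e-01 -1.66759015e-04 -6.25328543e+02]
 [-8.86688172e-01  3.72163241e-01 -2.74369475e-01  3.41187929e+01]
 [-2.52921659e-01  1.06345056e-01  9.61624336e-01 -3.89010569e+02]
 [ 0.00000000e+00  0.00000000e+00  0.00000000e+00  1.00000000e+00]] [[344.24810873   0.         258.73103064]
 [  0.         344.24810873 192.95174177]
 [  0.           0.           1.        ]]
```

View pics/a.png

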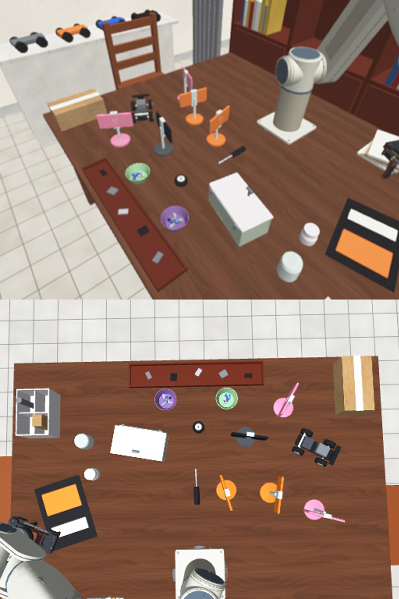

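```bash
python3 - <<'E'
from h import *
s=get_image("scene");t=get_image("top")
ps=[P(s),P(t)]
print("lens",tri(ps,[(213,164),(322,177)]))
for l in("flap_hinge","flap_grip","case"):
    print(l,tri(ps,[mark_of(i,l)[0]["location"][::-1] for i in(s,t)]))
for i in (s,t): print(recognise(i,"phone"), np.linalg.inv(i["camera_from_world"])[:3,3])
a=cv2.resize(s["color"][130:330,150:370],(660,600),interpolation=cv2.INTER_CUBIC)
b=cv2.resize(t["color"][140:240,130:350],(660,300),interpolation=cv2.INTER_CUBIC)
save({"color":a},"b.png"); save({"color":b},"c.png")
# flap contour in top
hsv=cv2.cvtColor(t["color"],cv2.COLOR_RGB2HSV)
m=((hsv[...,1]<60)&(hsv[...,2]>140)).astype(np.uint8); m[:, :135]=0;m[:,222:]=0;m[:150]=0;m[225:]=0
c=max(cv2.findContours(m,0,2)[0],key=cv2.contourArea); r=cv2.minAreaRect(c); bx=cv2.boxPoints(r); print(r,bx)
print([onz(ps[1],q,93).round(1) for q in bx])
E
```

```text
lens [ 583.35637869 -229.63805857  108.97629303]
flap_hinge [633.05275809 243.69462873  79.72709603]
flap_grip [548.09570961 258.93214093 117.29772274]
case [709.05259289 226.13803601  36.21152632]
[{'bbox': [278.1, 160.9, 27.8, 52.9], 'p': 0.76}, {'bbox': [210.4, 169.2, 26.4, 55.5], 'p': 0.69}, {'bbox': [248.8, 133.6, 31.7, 42.0], 'p': 0.64}, {'bbox': [146.5, 164.2, 44.8, 44.6], 'p': 0.61}, {'bbox': [240.5, 100.8, 14.6, 32.5], 'p': 0.54}] [1063.17404353  647.46359645  887.59565238]
[{'bbox': [416.8, 271.8, 54.6, 31.6], 'p': 0.97}, {'bbox': [318.8, 175.8, 47.3, 27.1], 'p': 0.81}, {'bbox': [368.5, 130.1, 30.7, 46.1], 'p': 0.76}, {'bbox': [290.0, 248.6, 22.6, 47.9], 'p': 0.76}, {'bbox': [349.4, 250.3, 30.5, 45.4], 'p': 0.74}, {'bbox': [252.1, 165.1, 16.1, 14.7], 'p': 0.51}] [ 439.01259075  -25.88461502 1479.20995785]
((177.39320373535156, 182.5284423828125), (67.9634780883789, 39.34609603881836), 9.039482116699219) [[140.74258 196.61812]
 [146.92444 157.7607 ]
 [214.04382 168.43877]
 [207.86197 207.29619]]
[array([536.7, 373.4]), array([667. , 352.8]), array([626.6, 127.9]), array([496.8, 150. ])]
```

View pics/b.png

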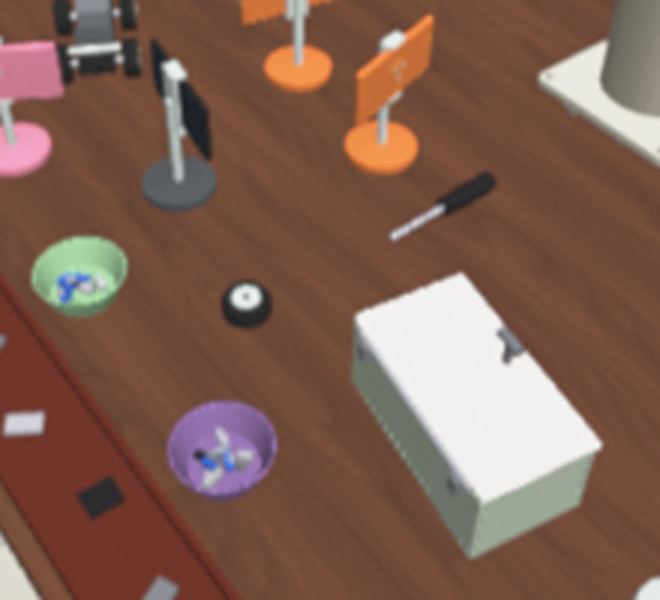

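View pics/c.png

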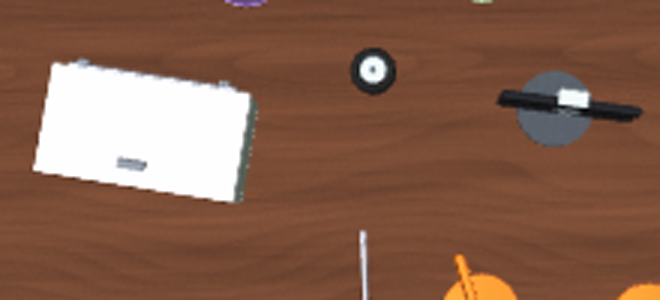

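The true phone is the dark grey one: top view about (320,177), scene about (212,165). The orange and pink ones are look-alikes. The case is yawed about -10°, and its grip bar shows in the top view at about (174,194). I'll go above the grip next.

Call:
move_arm --pt "0 0 35 0 0 0.05 87" --pt "25 -30 50 0 0 0.1 87" --pt "50 -60 55 0 0 0.15 87" --pt "78 -88 60 0 0 0.2 87" --pt "105 -118 60 0 0 0.22 87"

```text
t: 2.17
ee_pos: [348.3, 457.8, 263.4]
orientation: [-2.406, -2.02, -0.004]
ft_force: [1.2, -0.1, -0.1]
width: 87.0
```

Call:
move_arm --pt "27 -30 0 0 0 0 87" --pt "54 -60 0 0 0 0 87" --pt "81 -90 0 0 0 0 87" --pt "108 -120 0 0 0 0 87" --pt "135 -150 0 0 0 0 87"

```text
t: 2.58
ee_pos: [483.2, 306.5, 262.2]
orientation: [2.41, 2.015, 0.001]
ft_force: [1.0, 0.3, -0.0]
width: 86.9
```

Call:
move_arm --pt "20 -25 -15 0 0 0 87" --pt "35 -46 -35 0 0 0 87" --pt "35 -46 -35 0 0 0 87" --pt "35 -46 -35 0 0 0 87"

```text
t: 2.92
ee_pos: [516.9, 260.9, 225.9]
orientation: [-2.412, -2.011, 0.004]
ft_force: [0.1, -0.5, -1.0]
width: 86.6
```

```bash
python3 - <<'E'
from h import *
w=get_image("wrist");s=get_image("scene");t=get_image("top")
o=get_obs();print(o["t"],o["ee_pos"],R.from_rotvec(o["orientation"]).as_matrix().round(3))
for l in("flap_grip","flap_hinge"):
    d=[mark_of(i,l) for i in(w,s,t)]
    print(l,[[ (x["p"],np.round(x["location"][::-1])) for x in y[:2]] for y in d])
    if d[0]: print(onz(P(w),d[0][0]["location"][::-1],124.5 if "grip" in l else 90.5))
    if d[0] and d[2]: print(tri([P(w),P(t)],[d[0][0]["location"][::-1],d[2][0]["location"][::-1]]))
hsv=cv2.cvtColor(w["color"],cv2.COLOR_RGB2HSV)
m=((hsv[...,1]<40)&(hsv[...,2]>150)).astype(np.uint8)
c=max(cv2.findContours(m,0,2)[0],key=cv2.contourArea); q=cv2.approxPolyDP(c,8,True)[:,0]; print(q.tolist(),[onz(P(w),x,96.5).round(1).tolist() for x in q])
save(w,"d.png")
E
```

```text
3.0667 [516.94173417 263.32611738 227.69212622] [[ 0.176  0.984  0.001]
 [ 0.984 -0.176  0.001]
 [ 0.001  0.001 -1.   ]]
flap_grip [[(0.96, array([261., 211.])), (0.22, array([263., 294.]))], [(0.65, array([320., 244.]))], [(0.82, array([173., 193.]))]]
[540.02172829 259.07650185]
[543.58524917 259.08485251 117.00669059]
flap_hinge [[(0.82, array([263., 294.]))], [(0.74, array([291., 267.]))], [(0.56, array([181., 164.]))]]
[640.96144705 242.70749491]
[645.23803474 241.67412265  82.77810754]
[[380, 180], [142, 180], [147, 236], [173, 231], [175, 266], [161, 295], [356, 295], [344, 234], [361, 227], [375, 240]] [[538.9, 371.4], [499.3, 153.8], [554.4, 143.5], [553.9, 169.7], [590.7, 162.4], [620.1, 140.2], [655.8, 336.9], [586.6, 332.4], [582.3, 349.4], [598.3, 361.4]]
```

View pics/d.png

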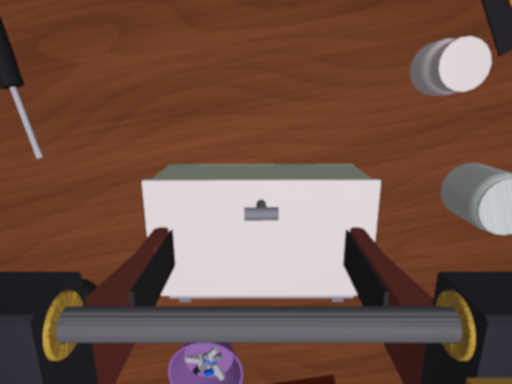

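The wrist view shows the flap square to the image and the grip bar at (261,213), between the open fingers in columns. That puts the grip at about (541,259,124.5) and the hinge at about (640,241.5,90.5). I'll descend and grip the bar's ends.

Call:
move_arm --pt "12 -1 -30 0 0 0 70" --pt "24 -3 -60 0 0 0 60" --pt "24 -3 -90 0 0 0 60" --pt "24 -3 -110 0 0 0 60" --pt "24 -3 -120 0 0 0 60"

```text
t: 3.78
ee_pos: [539.5, 258.7, 104.0]
orientation: [-2.409, -2.015, 0.006]
ft_force: [-0.9, -0.8, 0.5]
width: 60.2
```

Call:
move_arm --pt "0 0 0 0 0 0 45" --pt "0 0 0 0 0 0 20" --pt "0 0 0 0 0 0 20" --pt "0 0 0 0 0 0 20" --pt "0 0 0 0 0 0 20"

```text
t: 4.2
ee_pos: [541.7, 259.1, 108.3]
orientation: [2.408, 2.015, 0.002]
ft_force: [1.3, -12.2, 3.8]
width: 30.1
```

```bash
python3 - <<'E'
from h import *
import numpy as np
o=get_obs();print(o["t"],o["ee_pos"],o["width"],o["ft_force"])
d=np.array([.984,-.176])
f=lambda a:np.array([-100*np.cos(a)+34*np.sin(a),100*np.sin(a)+34*np.cos(a)])
for tilt in (0,.15):   # tilt per rad: tool top leans +x
  for a in np.arange(0,1.81,.1):
    v=f(a)-f(0); tl=tilt*a   # TCP = grasp+18.7*(sin(-tl),-cos)
    v=v+18.7*np.array([-np.sin(tl),1-np.cos(tl)])
    print(tilt,round(a,2),(v[0]*d).round(1),v[1].round(1),(tl*np.array([.176,.984])).round(3))
E
```

```text
4.2 [541.73910822 259.10498546 108.34323075] 30.12816690015436 [  1.32425507 -12.16662512   3.81211042]
0 0.0 [ 0. -0.] 0.0 [0. 0.]
0 0.1 [ 3.8 -0.7] 9.8 [0. 0.]
0 0.2 [ 8.6 -1.5] 19.2 [0. 0.]
0 0.3 [14.3 -2.6] 28.0 [0. 0.]
0 0.4 [20.8 -3.7] 36.3 [0. 0.]
0 0.5 [28.1 -5. ] 43.8 [0. 0.]
0 0.6 [36.1 -6.5] 50.5 [0. 0.]
0 0.7 [44.7 -8. ] 56.4 [0. 0.]
0 0.8 [53.8 -9.6] 61.4 [0. 0.]
0 0.9 [ 63.4 -11.3] 65.5 [0. 0.]
0 1.0 [ 73.4 -13.1] 68.5 [0. 0.]
0 1.1 [ 83.6 -14.9] 70.5 [0. 0.]
0 1.2 [ 93.9 -16.8] 71.5 [0. 0.]
0 1.3 [104.3 -18.7] 71.5 [0. 0.]
0 1.4 [114.6 -20.5] 70.3 [0. 0.]
0 1.5 [124.8 -22.3] 68.2 [0. 0.]
0 1.6 [134.7 -24.1] 65.0 [0. 0.]
0 1.7 [144.3 -25.8] 60.8 [0. 0.]
0 1.8 [153.3 -27.4] 55.7 [0. 0.]
0.15 0.0 [ 0. -0.] 0.0 [0. 0.]
0.15 0.1 [ 3.6 -0.6] 9.8 [0.003 0.015]
0.15 0.2 [ 8.1 -1.4] 19.2 [0.005 0.03 ]
0.15 0.3 [13.5 -2.4] 28.1 [0.008 0.044]
0.15 0.4 [19.7 -3.5] 36.3 [0.011 0.059]
0.15 0.5 [26.7 -4.8] 43.8 [0.013 0.074]
0.15 0.6 [34.4 -6.2] 50.6 [0.016 0.089]
0.15 0.7 [42.8 -7.6] 56.5 [0.018 0.103]
0.15 0.8 [51.6 -9.2] 61.6 [0.021 0.118]
0.15 0.9 [ 61.  -10.9] 65.6 [0.024 0.133]
0.15 1.0 [ 70.6 -12.6] 68.7 [0.026 0.148]
0.15 1.1 [ 80.6 -14.4] 70.8 [0.029 0.162]
0.15 1.2 [ 90.6 -16.2] 71.8 [0.032 0.177]
0.15 1.3 [100.7 -18. ] 71.8 [0.034 0.192]
0.15 1.4 [110.8 -19.8] 70.7 [0.037 0.207]
0.15 1.5 [120.7 -21.6] 68.6 [0.04  0.221]
0.15 1.6 [130.3 -23.3] 65.5 [0.042 0.236]
0.15 1.7 [139.6 -25. ] 61.4 [0.045 0.251]
0.15 1.8 [148.4 -26.5] 56.3 [0.048 0.266]
```

Call:
move_arm --pt "4 -1 10 0 0 0 20" --pt "9 -2 19 0 0 0 20" --pt "14 -3 28 0 0 0 20" --pt "21 -4 36 0 0 0 20" --pt "28 -6 44 0 0 0 20"

```text
t: 4.62
ee_pos: [570.1, 253.4, 152.5]
orientation: [2.41, 2.015, 0.002]
ft_force: [-0.5, 0.4, -1.1]
width: 19.9
```

Call:
move_arm --pt "8 -1 7 0 0 0 20" --pt "17 -3 13 0 0 0 20" --pt "26 -5 18 0 0 0 20" --pt "35 -6 22 0 0 0 20" --pt "45 -8 25 0 0 0 20"

```text
t: 5.03
ee_pos: [615.0, 245.0, 176.2]
orientation: [-2.41, -2.015, 0.0]
ft_force: [0.2, 0.5, -0.2]
width: 19.8
```

Call:
move_arm --pt "10 -2 2 0 0 0 20" --pt "21 -4 3 0 0 0 20" --pt "31 -6 3 0 0 0 20" --pt "41 -7 2 0 0 0 20" --pt "52 -9 0 0 0 0 20"

```text
t: 5.45
ee_pos: [667.0, 236.1, 175.6]
orientation: [-2.41, -2.015, 0.0]
ft_force: [0.6, 0.1, -0.7]
width: 19.9
```

Call:
move_arm --pt "10 -2 -3 0 0 0 20" --pt "19 -3 -7 0 0 0 20" --pt "25 -4 -10 0 0 0 20" --pt "25 -4 -10 0 0 0 20"

```text
t: 5.78
ee_pos: [691.7, 231.7, 164.4]
orientation: [-2.41, -2.015, 0.002]
ft_force: [-0.3, -0.1, -0.5]
width: 20.3
```

```bash
python3 - <<'E'
from h import *
s=get_image("scene");o=get_obs();print(o["t"],o["ee_pos"],o["width"],o["ft_force"])
save(s,"e.png",(180,100,400,360),2.2)
E
```

```text
5.8333 [691.09487167 231.90396663 164.82868869] 20.013052577890985 [-0.86108881 -0.72912505  0.48422807]
```

View pics/e.png

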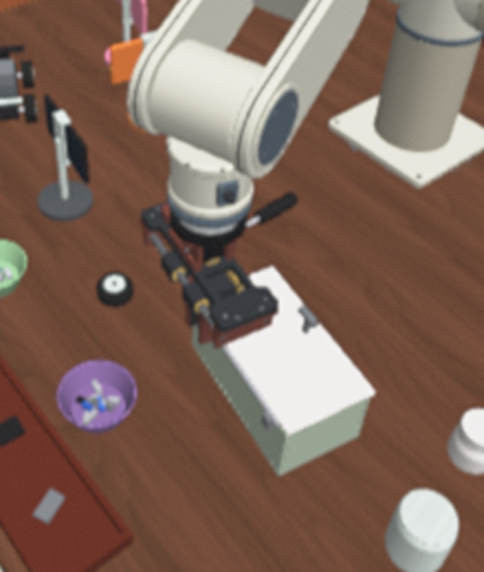

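The flap slipped out of the pads early (opening dropped to 20 mm) and it lies closed; nothing else was touched. I'll go back, grip slightly deeper and lift more slowly, checking along the way.

Call:
move_arm --pt "-35 6 0 0 0 0 60" --pt "-70 13 0 0 0 0 60" --pt "-105 19 0 0 0 0 60" --pt "-140 25 0 0 0 0 60" --pt "-150 26 0 0 0 0 60"

```text
t: 6.25
ee_pos: [535.7, 258.5, 165.6]
orientation: [-2.407, -2.017, 0.005]
ft_force: [1.2, 0.0, -0.2]
width: 49.9
```

Call:
move_arm --pt "0 0 -25 0 0 0 60" --pt "0 0 -50 0 0 0 50" --pt "0 0 -60 0 0 0 50" --pt "0 0 -62 0 0 0 50" --pt "0 0 -62 0 0 0 50"

```text
t: 6.67
ee_pos: [541.1, 258.1, 103.6]
orientation: [-2.41, -2.015, 0.002]
ft_force: [-0.1, 0.5, 0.5]
width: 50.1
```

Call:
move_arm --pt "0 0 0 0 0 0 35" --pt "0 0 0 0 0 0 5" --pt "0 0 0 0 0 0 5" --pt "0 0 0 0 0 0 5" --pt "0 0 0 0 0 0 5"

```text
t: 7.08
ee_pos: [541.8, 258.2, 104.8]
orientation: [2.409, 2.015, 0.002]
ft_force: [0.8, -0.9, 4.3]
width: 29.4
```

```bash
python3 - <<'E'
from h import *
w=get_image("wrist");o=get_obs();print(o["t"],o["ee_pos"],o["width"],o["ft_force"],o["moment"])
print(mark_of(w,"flap_grip"), [proj(P(w),np.array(x)) for x in ([541.4,259,124.5],o["ee_pos"],o["ee_pos"]+[0,0,18.7])])
save(w,"f.png",(110,150,410,384),2.2)
E
```

```text
7.1333 [541.80519063 258.27186861 104.7903206 ] 28.98022653272599 [ 0.23275456 -1.21374948  5.0490326 ] [-0.22400339  0.00789829  0.02014291]
[{'location': [243.6, 261.7], 'p': 0.94}] [array([259.77062751, 244.6592542 ]), array([258.50472505, 230.88667501]), array([258.50687525, 244.77819962])]
```

View pics/f.png

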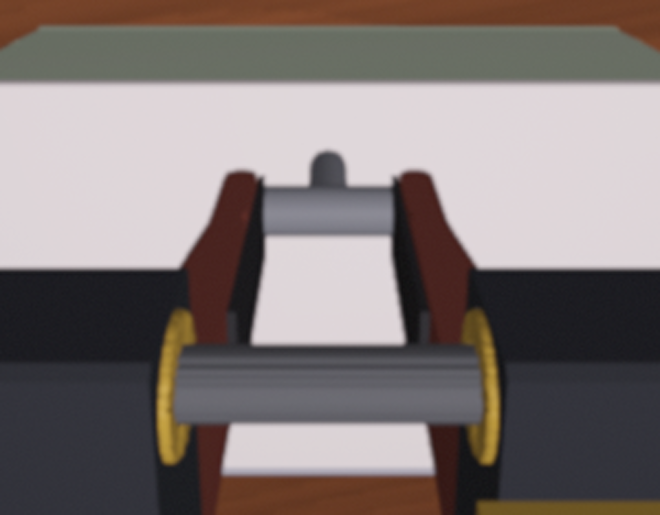

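The bar sits squarely between both pads, in the picture at about (329,210), and aligned. I'll lift gently and check.

Call:
move_arm --pt "1 0 3 0 0 0 0" --pt "2 0 6 0 0 0 0" --pt "4 -1 10 0 0 0 0" --pt "6 -1 14 0 0 0 0" --pt "9 -2 19 0 0 0 0"

```text
t: 7.6
ee_pos: [550.1, 256.7, 123.0]
orientation: [-2.409, -2.015, -0.0]
ft_force: [2.8, 3.9, -3.8]
width: 28.9
```

Call:
move_arm --pt "3 0 4 0 0 0 0" --pt "6 -1 9 0 0 0 0" --pt "9 -2 13 0 0 0 0" --pt "12 -2 17 0 0 0 0" --pt "16 -3 21 0 0 0 0"

```text
t: 8.02
ee_pos: [566.3, 253.7, 144.4]
orientation: [-2.409, -2.015, -0.001]
ft_force: [2.2, 6.4, -3.3]
width: 28.6
```

Call:
move_arm --pt "4 -1 3 0 0 0 0" --pt "8 -1 7 0 0 0 0" --pt "12 -2 10 0 0 0 0" --pt "16 -3 13 0 0 0 0" --pt "20 -4 16 0 0 0 0"

```text
t: 8.43
ee_pos: [586.5, 250.0, 160.3]
orientation: [-2.409, -2.014, -0.002]
ft_force: [2.4, 7.9, -5.3]
width: 29.1
```

Call:
move_arm --pt "5 0 3 0 0 0 0" --pt "9 0 5 0 0 0 0" --pt "14 -1 7 0 0 0 0" --pt "18 -1 9 0 0 0 0" --pt "23 -2 11 0 0 0 0"

```text
t: 8.85
ee_pos: [608.7, 246.2, 170.8]
orientation: [2.41, 2.015, -0.004]
ft_force: [-2.8, -2.3, -1.6]
width: 29.1
```

Call:
move_arm --pt "5 -1 1 0 0 0 0" --pt "10 -2 2 0 0 0 0" --pt "15 -3 3 0 0 0 0" --pt "20 -3 4 0 0 0 0" --pt "26 -4 4 0 0 0 0"

```text
t: 9.27
ee_pos: [635.6, 241.4, 176.0]
orientation: [2.408, 2.014, -0.003]
ft_force: [-4.1, -7.2, 10.5]
width: 29.0
```

Call:
move_arm --pt "5 -1 2 0 0 0 0" --pt "10 -3 2 0 0 0 0" --pt "15 -4 2 0 0 0 0" --pt "21 -5 1 0 0 0 0" --pt "26 -5 0 0 0 0 0"

```text
t: 9.68
ee_pos: [662.1, 236.7, 175.3]
orientation: [2.408, 2.014, -0.002]
ft_force: [-2.6, -9.5, 4.7]
width: 28.7
```

Call:
move_arm --pt "5 -1 -1 0 0 0 0" --pt "10 -2 -2 0 0 0 0" --pt "15 -3 -4 0 0 0 0" --pt "20 -4 -6 0 0 0 0" --pt "25 -5 -9 0 0 0 0"

```text
t: 10.1
ee_pos: [688.5, 232.0, 167.5]
orientation: [2.407, 2.013, 0.004]
ft_force: [1.4, -7.5, 7.4]
width: 28.8
```

```bash
python3 - <<'E'
from h import *
s=get_image("scene");o=get_obs();print(o["t"],o["ee_pos"],o["width"],o["ft_force"])
save(s,"g.png",(180,100,400,360),2.2)
E
```

```text
10.15 [689.45376383 231.7762691  167.05605544] 28.691040290196824 [ 1.83541496 -7.01849903  7.13910111]
```

Call:
move_arm --pt "4 -1 -2 0 0 0 0" --pt "7 -1 -4 0 0 0 0" --pt "7 -1 -4 0 0 0 45" --pt "7 -1 -4 0 0 0 60" --pt "7 -1 -4 0 0 0 60"

```text
t: 10.57
ee_pos: [693.7, 232.7, 162.0]
orientation: [2.41, 2.015, 0.002]
ft_force: [0.7, 0.1, -0.2]
width: 45.6
```

Call:
move_arm --pt "0 0 10 0 0 0 60" --pt "0 0 30 0 0 0 60" --pt "0 0 60 0 0 0 60" --pt "0 0 90 0 0 0 60" --pt "-30 5 100 0 0 0 60"

```text
t: 10.98
ee_pos: [668.4, 237.6, 267.6]
orientation: [2.408, 2.011, 0.015]
ft_force: [-0.2, 0.3, 0.4]
width: 59.9
```

Call:
move_arm --pt "-25 5 0 0 0 0 40" --pt "-55 10 0 0 0 0 40" --pt "-80 15 -20 0 0 0 40" --pt "-90 17 -30 0 0 0 40" --pt "-90 17 -30 0 0 0 40"

```text
t: 11.4
ee_pos: [569.7, 254.6, 230.8]
orientation: [-2.407, -2.017, 0.005]
ft_force: [-0.0, -0.1, -0.2]
width: 40.0
```

```bash
python3 - <<'E'
from h import *
w=get_image("wrist");s=get_image("scene");t=get_image("top");o=get_obs();print(o["t"],o["ee_pos"],o["width"],o["ft_force"])
for l in("window_plate_center","short_plate","case","flap_hinge"):
  for n,i in zip("wst",(w,s,t)):
    print(l,n,[(x["p"],np.round(x["location"][::-1]), onz(P(i),x["location"][::-1],{"w":40,"s":5,"c":0,"f":90.5}[l[0]]).round(1)) for x in mark_of(i,l)[:2]], [np.round(x["bbox"]) for x in recognise(i,l)[:1]])
a=cv2.resize(w["color"],(640,480)); b=s["color"][180:340,240:400]
save({"color":np.hstack([w["color"],cv2.resize(b,(384,384))[:, 80:368]])},"h.png",None,1)
E
```

```text
11.55 [574.41932286 254.71560823 233.2103183 ] 40.02521289367056 [-0.20052126 -0.50963046  0.89235594]
window_plate_center w [(0.83, array([290., 184.]), array([596.8, 284.9]))] [array([291., 185.,  12.,  83.])]
window_plate_center s [(0.66, array([310., 279.]), array([594.9, 288.3])), (0.6, array([180., 227.]), array([788.1, -93.6]))] [array([283., 257.,  52.,  84.])]
window_plate_center t [] []
short_plate w [(0.74, array([223., 170.]), array([574.2, 210. ])), (0.73, array([256., 243.]), array([676., 232.]))] [array([224., 173.,  15.,  56.])]
short_plate s [(0.56, array([298., 264.]), array([566.6, 214.3]))] [array([283., 256.,  52.,  82.])]
short_plate t [(0.52, array([193., 185.]), array([580. , 213.8]))] []
case w [(0.78, array([258., 167.]), array([578.9, 251.7]))] [array([258., 239., 240., 251.])]
case s [(0.64, array([302., 274.]), array([579.1, 245.1]))] [array([302., 264.,  89., 106.])]
case t [(0.64, array([183., 186.]), array([579.7, 249.9]))] [array([180., 175.,  67.,  69.])]
flap_hinge w [(0.85, array([257., 242.]), array([637.6, 241.1]))] [array([260., 303., 232., 129.])]
flap_hinge s [(0.81, array([288., 264.]), array([637.7, 241.7]))] [array([285., 258.,  45.,  83.])]
flap_hinge t [(0.87, array([180., 168.]), array([630.6, 242.8])), (0.57, array([192., 188.]), array([561.8, 202.7]))] [array([187., 156.,  58.,  30.])]
```

View pics/h.png

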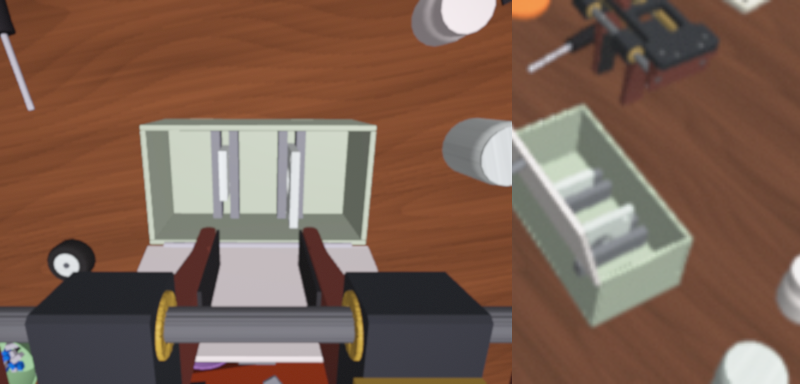

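The flap stands open by itself. The windowed, longer plate is in the +y groove: in the wrist view its top edge is at columns 290–300, rows 150–228. The short one is at about (222,175).

```bash
python3 - <<'E'
from h import *
w=get_image("wrist");s=get_image("scene")
a=[mark_of(i,"window_plate_center")[0]["location"][::-1] for i in(w,s)]
print(tri([P(w),P(s)],a))
g=cv2.cvtColor(w["color"],cv2.COLOR_RGB2GRAY)
m=(g>200).astype(np.uint8); m[:, :284]=0;m[:,308:]=0;m[:140]=0;m[236:]=0
n,_,st,ce=cv2.connectedComponentsWithStats(m)
for k in range(1,n):
    if st[k][4]>50: print(st[k],ce[k])
for r in (150,190,225): print(r,g[r,282:310])
for r in (146,148,150,152,154,156,222,224,226,228,230,232): print(r,g[r,295],onz(P(w),(295,r),75).round(1))
E
```

```text
[599.36011624 286.04553202  27.46298063]
[304 140   4  69 217] [305.84331797 178.26267281]
[290 148  10  76 589] [294.01528014 184.75382003]
150 [157 157 157 155 146 129 116 119 154 198 221 227 228 228 229 230 223 201
 174 159 157 161 178 199 208 210 210 210]
190 [155 156 153 147 139 132 127 155 199 221 227 228 229 229 229 220 195 165
 155 155 167 188 202 208 208 208 208 208]
225 [126 127 127 127 126 127 127 132 137 140 139 139 140 140 138 132 128 126
 126 126 126 127 126 125 124 123 123 123]
146 153 [554.2 294. ]
148 207 [556.2 293.7]
150 228 [558.1 293.4]
152 228 [560.1 293.1]
154 228 [562.1 292.8]
156 228 [564.1 292.5]
222 226 [633.1 282.2]
224 175 [635.3 281.8]
226 127 [637.5 281.5]
228 127 [639.7 281.2]
230 127 [642.  280.8]
232 126 [644.2 280.5]
```

Call:
move_arm --pt "17 34 0 0 0 0 40" --pt "17 34 -30 0 0 0 40" --pt "17 34 -65 0 0 0 40" --pt "17 34 -95 0 0 0 40" --pt "17 34 -115 0 0 0 40"

```text
t: 13.37
ee_pos: [588.6, 287.7, 113.8]
orientation: [-2.409, -2.015, 0.005]
ft_force: [-0.5, 0.9, -0.1]
width: 39.9
```

Call:
move_arm --pt "0 0 -20 0 0 0 40" --pt "0 0 -45 0 0 0 40" --pt "0 0 -62 0 0 0 40" --pt "0 0 -72 0 0 0 40" --pt "0 0 -72 0 0 0 40"

```text
t: 13.78
ee_pos: [588.6, 287.5, 42.5]
orientation: [-2.409, -2.015, 0.006]
ft_force: [-0.4, -0.7, -0.2]
width: 40.4
```

Call:
move_arm --pt "0 0 0 0 0 0 20" --pt "0 0 0 0 0 0 0" --pt "0 0 0 0 0 0 0" --pt "0 0 0 0 0 0 0" --pt "0 0 0 0 0 0 0"

```text
t: 14.2
ee_pos: [590.6, 288.5, 45.9]
orientation: [2.41, 2.015, 0.002]
ft_force: [-0.5, 0.3, 0.9]
width: 10.0
```

Call:
move_arm --pt "0 0 0 0 0 0 0" --pt "0 0 0 0 0 0 0" --pt "0 0 0 0 0 0 0"

```text
t: 14.45
ee_pos: [590.6, 288.4, 45.8]
orientation: [2.41, 2.015, 0.002]
ft_force: [-1.3, 0.1, 5.2]
width: 7.9
```

Call:
move_arm --pt "0 0 6 0 0 0 0" --pt "0 0 14 0 0 0 0" --pt "0 0 24 0 0 0 0" --pt "0 0 36 0 0 0 0" --pt "0 0 50 0 0 0 0"

```text
t: 14.87
ee_pos: [589.9, 288.1, 95.9]
orientation: [-2.41, -2.015, 0.001]
ft_force: [-0.7, 0.1, -0.3]
width: 7.8
```

Call:
move_arm --pt "0 0 20 0 0 0 0" --pt "0 0 40 0 0 0 0" --pt "0 0 60 0 0 0 0" --pt "0 0 80 0 0 0 0" --pt "0 0 100 0 0 0 0"

```text
t: 15.28
ee_pos: [590.1, 288.3, 197.4]
orientation: [2.41, 2.015, 0.002]
ft_force: [-0.4, 0.2, -1.6]
width: 7.6
```

```bash
python3 - <<'E'
from h import *
t=get_image("top");s=get_image("scene");w=get_image("wrist")
for i in(s,t):
    print([(x["p"],np.round(x["location"][::-1],1)) for x in mark_of(i,"phone_lens")], [np.round(x["bbox"]) for x in recognise(i,"phone")])
    print([(x["p"],np.round(x["location"][::-1],1)) for x in mark_of(i,"phone")])
c=cv2.resize(t["color"][150:210,280:360],None,fx=5,fy=5,interpolation=2)
d=cv2.resize(s["color"][130:210,180:250],(350,400),interpolation=2)
a=np.zeros((400,750,3),np.uint8);a[:300,:400]=c;a[:,400:]=d
cv2.imwrite("pics/i.png",np.ascontiguousarray(a[...,::-1]))
print(get_obs()["ee_pos"],get_obs()["width"])
E
```

```text
[(0.95, array([244.5, 121.8])), (0.92, array([284.7, 150.7])), (0.76, array([209.5, 163.9])), (0.74, array([243.4, 101.7])), (0.63, array([147.8, 153.6])), (0.15, array([311.9, 253.6]))] [array([211., 171.,  24.,  61.]), array([147., 165.,  46.,  43.]), array([278., 162.,  32.,  53.]), array([249., 135.,  32.,  44.]), array([240., 101.,  10.,  30.]), array([230., 231.,  17.,  17.]), array([398., 303.,  23.,  37.])]
[(0.96, array([153.7, 181.2])), (0.8, array([212.2, 188.7])), (0.74, array([275.1, 180. ])), (0.69, array([247.2, 151.5])), (0.51, array([241.6, 126.7]))]
[(0.94, array([413.3, 277.4])), (0.72, array([289.9, 244.1])), (0.63, array([365.8, 125.8])), (0.61, array([320.1, 177.6]))] [array([367., 129.,  34.,  43.]), array([290., 250.,  23.,  47.]), array([318., 174.,  44.,  21.]), array([416., 272.,  56.,  32.]), array([350., 251.,  30.,  48.])]
[(0.96, array([312.5, 178.2])), (0.82, array([286.9, 243.3])), (0.69, array([402.2, 272.1])), (0.62, array([361.6, 138.4])), (0.59, array([351.8, 245.7]))]
[589.37376355 287.87102663 193.46028578] 7.849483467657318
```

View pics/i.png

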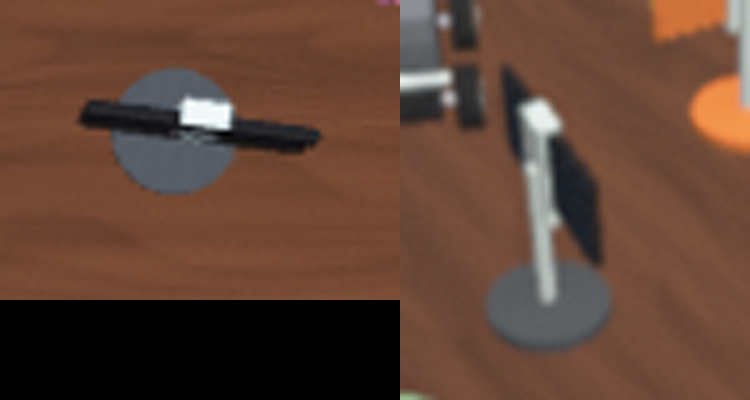

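Call:
move_arm --pt "-15 -20 9 0 0 -0.1 0" --pt "-25 -55 18 0 0 -0.2 0" --pt "-32 -92 27 0 0 -0.3 0" --pt "-40 -129 36 0 0 -0.4 0" --pt "-48 -166 45 0 0 -0.5 0"

```text
t: 16.15
ee_pos: [541.0, 120.8, 239.4]
orientation: [-2.836, -1.351, 0.002]
ft_force: [0.6, -1.3, -1.6]
width: 7.8
```

Call:
move_arm --pt "-8 -36 0 0 0 -0.1 0" --pt "-15 -72 0 0 0 -0.2 0" --pt "-22 -108 0 0 0 -0.3 0" --pt "-30 -144 0 0 0 -0.4 0" --pt "-37 -180 0 0 0 -0.5 0"

```text
t: 16.57
ee_pos: [504.0, -59.4, 239.3]
orientation: [-3.082, -0.606, 0.001]
ft_force: [0.7, 0.0, -0.7]
width: 7.9
```

Call:
move_arm --pt "-8 -33 0 0 0 -0.1 0" --pt "-15 -66 0 0 0 -0.2 0" --pt "-22 -99 0 0 0 -0.3 0" --pt "-30 -130 0 0 0 -0.4 0" --pt "-37 -147 0 0 0 -0.52 0"

```text
t: 16.98
ee_pos: [467.3, -207.5, 239.3]
orientation: [3.134, -0.209, -0.001]
ft_force: [-1.0, 1.1, -0.6]
width: 7.6
```

Call:
move_arm --pt "0 0 0 0 0 0 0" --pt "0 0 0 0 0 0 0" --pt "0 0 0 0 0 0 0"

```text
t: 17.23
ee_pos: [468.0, -204.2, 239.4]
orientation: [-3.135, 0.196, 0.001]
ft_force: [0.4, 0.1, -1.3]
width: 7.9
```

```bash
python3 - <<'E'
from h import *
w=get_image("wrist");t=get_image("top");s=get_image("scene")
o=get_obs();print(o["t"],o["ee_pos"],R.from_rotvec(o["orientation"]).as_matrix().round(3),o["width"])
for n,i in zip("wts",(w,t,s)):
  for l,z in(("phone",0),("phone_lens",130),("window_plate_center",o["ee_pos"][2]-5)):
    print(n,l,[(x["p"],np.round(x["location"][::-1],1),onz(P(i),x["location"][::-1],z).round(1)) for x in mark_of(i,l)])
save(w,"j.png",None,1.5)
for u in (314.8,176.2),: print(onz(P(t),u,5))
E
```

```text
17.3833 [ 468.38976776 -203.76454746  239.72412959] [[ 0.992 -0.124 -0.   ]
 [-0.124 -0.992  0.   ]
 [-0.    -0.    -1.   ]] 7.670936552040653
w phone [(0.88, array([359., 153.]), array([ 592. , -213.4])), (0.8, array([162.3,  91.8]), array([ 366.3, -112.3])), (0.72, array([185.4, 261.6]), array([ 353.1, -332.1])), (0.62, array([475.5, 262.6]), array([ 741.1, -381.9]))]
w phone_lens [(0.83, array([114.4,  85.7]), array([ 363.6, -108.2])), (0.63, array([394.6, 182.8]), array([ 586.6, -217.6]))]
w window_plate_center []
t phone [(0.88, array([399.8, 271.3]), array([ 262.9, -510. ])), (0.68, array([358.5, 135.9]), array([ 746.9, -382.2])), (0.65, array([349.3, 244.2]), array([ 360.9, -336. ])), (0.55, array([286.3, 246.6]), array([ 356.7, -113.5]))]
t phone_lens [(0.94, array([411. , 278.7]), array([ 254.3, -502.3])), (0.7, array([290.1, 248.8]), array([ 356.7, -117.9])), (0.64, array([323.6, 178.5]), array([ 581.8, -232.3])), (0.63, array([367. , 125.9]), array([ 752.6, -379.9])), (0.62, array([358.9, 252.1]), array([ 341.9, -338.7]))]
t window_plate_center []
s phone [(0.86, array([214.2, 191. ]), array([ 590.8, -210.4])), (0.71, array([240.4, 132.7]), array([ 292.7, -464.4])), (0.68, array([274.2, 181. ]), array([ 380.4, -122.6])), (0.66, array([250., 153.]), array([ 348.3, -318.4])), (0.58, array([154.2, 185.1]), array([ 750.4, -370.1]))]
s phone_lens [(0.92, array([146.8, 156.5]), array([ 750.9, -373.2])), (0.78, array([243.6, 121.2]), array([ 348. , -360.4])), (0.62, array([282.4, 151.6]), array([ 356. , -115.3])), (0.56, array([213.4, 161.8]), array([ 582.9, -211. ]))]
s window_plate_center [(0.7, array([238.6, 123.8]), array([ 470. , -217.8])), (0.46, array([211.5, 190.8]), array([721.1,  11.5]))]
[ 603.82741582 -220.40390652]
```

View pics/j.png

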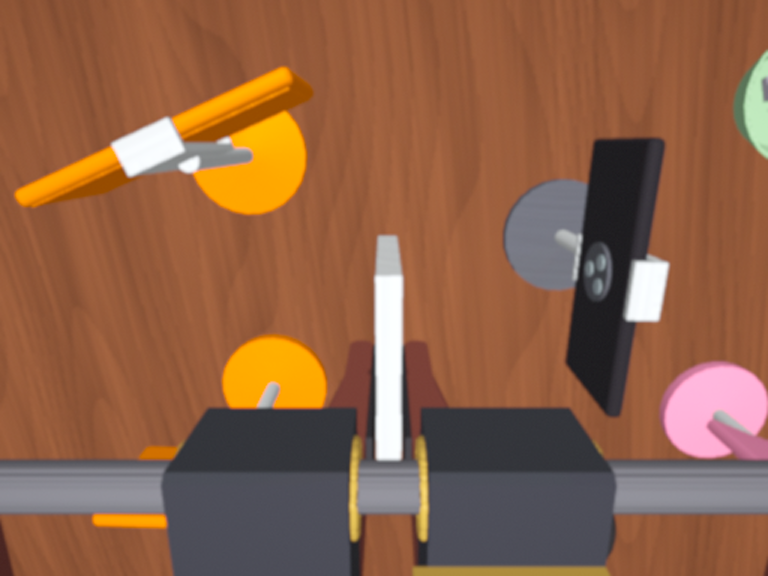

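The wrist view shows the held plate edge-on at column 388, between the fingers. The true phone's lens cluster is at (598,271) in the enlarged picture, i.e. (398.7,180.7). Its lower back edge runs (595,141)–(567,362).

```bash
python3 - <<'E'
from h import *
w=get_image("wrist");p=P(w);s=get_image("scene")
f=lambda u,z:onz(p,np.array(u)/1.5,z)
L=f((598,271),130);print("lens",L)
for a,b,z in(((595,141),(567,362),93),((663,142),(621,413),167)):
    A,B=f(a,z),f(b,z); d=A-B; print(A,B,np.linalg.norm(d),"yaw",np.arctan2(-d[0],d[1]))
# edges by fit: dark phone rows
g=cv2.cvtColor(w["color"],cv2.COLOR_RGB2GRAY)
pts=[];ptr=[]
for r in range(100,236,4):
    row=g[r,360:460]; k=np.where(row<45)[0]
    if len(k)>5: pts.append((360+k[0]-.5,r)); ptr.append((360+k[-1]+.5,r))
print(pts,ptr)
for q,z in((pts,93),(ptr,167)):
    X=np.array([onz(p,u,z) for u in q]); vx,vy,x0,y0=cv2.fitLine(X.astype(np.float32),cv2.DIST_HUBER,0,.01,.01).ravel()
    vx,vy=(vx,vy) if vy>0 else (-vx,-vy); print("yaw",z,np.arctan2(-vx,vy),x0,y0)
# plate: top edge line direction
for u in((388,275),(388,458)): print("plate top",f(u,239.7+30))
print("lens tri scene", tri([p,P(s)],[(398.7,180.7),(211.8,163)]))
E
```

```text
lens [ 590.55819694 -217.0500791 ]
[ 604.15501759 -145.58425462] [ 582.57509682 -290.3490979 ] 146.3644520812194 yaw -0.14797910966685127
[ 607.85852981 -146.60670494] [ 587.70611941 -288.47322973] 143.29072022106206 yaw -0.14110783478422462
[(np.float64(394.5), 100), (np.float64(394.5), 104), (np.float64(393.5), 108), (np.float64(393.5), 112), (np.float64(392.5), 116), (np.float64(392.5), 120), (np.float64(391.5), 124), (np.float64(391.5), 128), (np.float64(390.5), 132), (np.float64(390.5), 136), (np.float64(389.5), 140), (np.float64(389.5), 144), (np.float64(388.5), 148), (np.float64(388.5), 152), (np.float64(388.5), 156), (np.float64(388.5), 160), (np.float64(387.5), 164), (np.float64(387.5), 168), (np.float64(386.5), 172), (np.float64(386.5), 176), (np.float64(385.5), 180), (np.float64(385.5), 184), (np.float64(383.5), 188), (np.float64(383.5), 192), (np.float64(382.5), 196), (np.float64(382.5), 200), (np.float64(381.5), 204), (np.float64(381.5), 208), (np.float64(380.5), 212), (np.float64(380.5), 216), (np.float64(379.5), 220), (np.float64(379.5), 224), (np.float64(378.5), 228),
[... 427 characters left out ...]
64(421.5), 160), (np.float64(421.5), 164), (np.float64(420.5), 168), (np.float64(418.5), 172), (np.float64(418.5), 176), (np.float64(417.5), 180), (np.float64(416.5), 184), (np.float64(416.5), 188), (np.float64(415.5), 192), (np.float64(415.5), 196), (np.float64(414.5), 200), (np.float64(413.5), 204), (np.float64(413.5), 208), (np.float64(413.5), 212), (np.float64(413.5), 216), (np.float64(412.5), 220), (np.float64(411.5), 224), (np.float64(411.5), 228), (np.float64(410.5), 232)]
yaw 93 -0.14639445 593.296 -213.12277
yaw 167 -0.15198858 592.1111 -201.7286
plate top [ 473.89688423 -168.60198205]
plate top [ 465.87399332 -231.72360612]
lens tri scene [ 589.91462138 -218.38122206  123.49618158]
```

Call:
move_arm --pt "4 11 -20 0 0 -0.024 0" --pt "4 11 -45 0 0 -0.024 0" --pt "4 11 -70 0 0 -0.024 0" --pt "4 11 -90 0 0 -0.024 0" --pt "4 11 -104.5 0 0 -0.024 0"

```text
t: 18.35
ee_pos: [471.3, -193.4, 133.6]
orientation: [-3.132, 0.237, 0.003]
ft_force: [-1.4, -0.3, -0.5]
width: 7.7
```

Call:
move_arm --pt "0 0 0 0 0 0 0" --pt "0 0 0 0 0 0 0" --pt "0 0 0 0 0 0 0" --pt "0 0 0 0 0 0 0" --pt "0 0 0 0 0 0 0"

```text
t: 18.77
ee_pos: [472.8, -194.2, 136.5]
orientation: [3.132, -0.237, 0.003]
ft_force: [-0.1, -0.2, -1.5]
width: 7.6
```

```bash
python3 - <<'E'
from h import *
w=get_image("wrist");s=get_image("scene");t=get_image("top")
o=get_obs();print(o["t"],o["ee_pos"],R.from_rotvec(o["orientation"]).as_matrix().round(3),o["width"],o["ft_force"])
for n,i in zip("ws",(w,s)):
  for l,z in(("phone_lens",130),("window_plate_center",130),("window_plate",95),("flap_hinge",90.5)):
    print(n,l,[(x["p"],np.round(x["location"][::-1],1),onz(P(i),x["location"][::-1],z).round(1)) for x in mark_of(i,l)[:3]])
# expected plate corners in scene
c=np.array([470.8,-199.2,130]);yv=np.array([.147,.989,0])
for a in(-40,40):
  for b in(-35,35): print(a,b,proj(P(s),c+a*yv+[0,0,b]).round(1))
a=cv2.resize(s["color"][100:220,170:290],(480,480),interpolation=2);b=cv2.resize(w["color"],(320,240));b=np.vstack([b,cv2.resize(s["color"][180:330,230:430],(320,240))])
save({"color":np.hstack([a,b])},"k.png")
E
```

```text
18.9167 [ 472.45255726 -193.98407538  136.05578964] [[ 0.989 -0.15   0.001]
 [-0.15  -0.989 -0.001]
 [ 0.001  0.    -1.   ]] 7.6649354924415825 [ 0.09685613 -0.00541925 -0.68389825]
w phone_lens [(0.67, array([458.1, 234.7]), array([ 589.5, -215.9])), (0.57, array([ 28.8, 106.5]), array([ 364.1, -107.6]))]
w window_plate_center []
w window_plate [(0.84, array([256.4, 214.3]), array([ 471.9, -197.7]))]
w flap_hinge []
s phone_lens [(0.95, array([282.4, 152.5]), array([ 359.5, -111.2])), (0.84, array([149.2, 153.1]), array([ 735.8, -386.4])), (0.63, array([211.8, 161.4]), array([ 586.1, -216.2]))]
s window_plate_center [(0.57, array([244. , 150.9]), array([ 462.6, -199.6]))]
s window_plate [(0.67, array([242.8, 159.2]), array([ 467.9, -200.5])), (0.5, array([395.5, 305.7]), array([511.6, 493.9])), (0.43, array([302.5, 272. ]), array([625.7, 285.6]))]
s flap_hinge [(0.74, array([286.7, 269.5]), array([651.3, 252.4]))]
-40 -35 [237.3 153.8]
-40 35 [236.8 137.8]
40 -35 [247.6 165.8]
40 35 [247.4 149.6]
```

View pics/k.png

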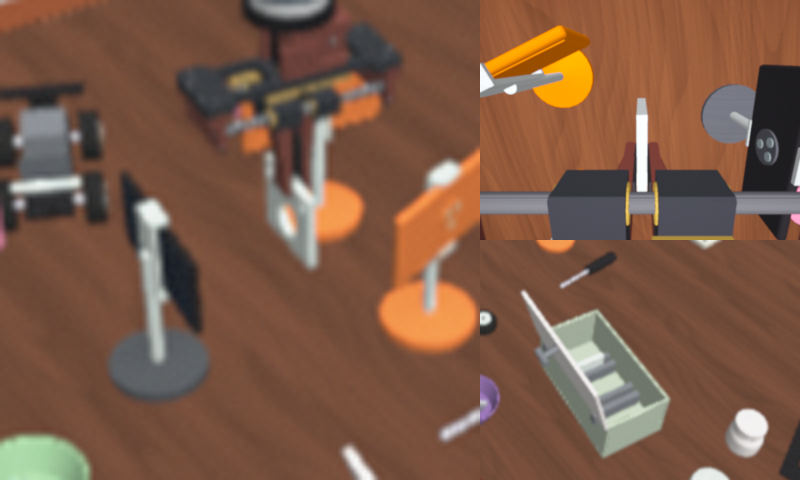

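```bash
python3 -c "
from h import *
print(close_job(), get_obs()['ee_pos'],get_obs()['width'])"
```

```text
the job is handed in; nothing more can be done
the job is handed in; nothing more can be done
```

The case flap stands open by itself, and the arm is holding the window plate upright in front of the grey phone's lens. I handed the job in at about 19 s.

**What went wrong:** on the first try the grip bar slipped out of the fingers early and the flap stayed shut. I gripped it again, slightly deeper, lifted more slowly, and released it at about 1.78 rad.

**Last checks:**
- **Plate position:** its centre is about 121 mm from the lens by my estimate, within a few mm of centre. Its height is worked out from where the fingers gripped it.
- **Squareness:** the plate's normal is at -0.150 rad, and I measured the phone's yaw at -0.148 rad.
- **Grip:** the opening is a steady 7.7 mm on the 8 mm plate.
- **Surroundings:** in the last views the flap is open, the short plate is still in its groove, and the phone and the things in view look undisturbed.

**One disagreement:** the scene camera put both the plate and the lens about 5 mm lower than expected. Because both shift the same way, I took it as a camera offset and did not correct for it.

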